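# Seat the blue drive caddy and start its bay

## Task

Three drive caddies stand part-way out of the drive dock. With the fingertips, gently push the blue caddy fully home into its bay without lifting it, then press the red button directly behind that bay all the way down and let it come up again. Leave the yellow and green caddies, the other two buttons and everything else on the bench as they are.

Things in the scene. Friction and masses are not known exactly. Their poses are not given: they have to be found in the camera images.
- dock: drive dock fixed on the bench, black with a silver rear housing, 153 deep (x) x 190 wide (y) mm. Origin: on the table under its middle; x points from the open front (robot side) to the rear, y to its left, z up. Front edge at x = -78 mm. Three open-topped bays side by side at y = +62 (left), 0 and -62 mm (right). Housing: x = +15 to +75 mm, 50 mm high; on it, behind each bay, that bay's red button
- home_left (a point): fixed point of the dock: where the centre of the front face of a caddy in the left bay lies when the caddy is fully home against the bay's rigid stop; dock x = -85, y = +62 mm, 26 mm above the table, 7 mm in front of the dock's front edge. The bay is 42 mm wide, its floor 12 mm above the table, its rails 30 mm high. All three caddies start 22 to 32 mm short of home
- home_middle (a point): fixed point of the dock: where the centre of the front face of a caddy in the middle bay lies when the caddy is fully home against the bay's rigid stop; dock x = -85, y = +0 mm, 26 mm above the table, 7 mm in front of the dock's front edge. The bay is 42 mm wide, its floor 12 mm above the table, its rails 30 mm high. All three caddies start 22 to 32 mm short of home
- home_right (a point): fixed point of the dock: where the centre of the front face of a caddy in the right bay lies when the caddy is fully home against the bay's rigid stop; dock x = -85, y = -62 mm, 26 mm above the table, 7 mm in front of the dock's front edge. The bay is 42 mm wide, its floor 12 mm above the table, its rails 30 mm high. All three caddies start 22 to 32 mm short of home
- blue_front (a point): the blue drive caddy, the one to push in: loose plastic box 100 long x 40 wide x 28 high (mm), 0.2 to 0.45 kg, blue with a small silver panel on top. Point: centre of its front face (the end towards the robot), 26 mm above the table; x along its length into the bay, z up. It lies in one of the three bays (varies) and slides by light friction (1 to 6 N), no catch or spring.
- yellow_front (a point): the yellow drive caddy, to be left as it is: loose plastic box 100 long x 40 wide x 28 high (mm), 0.2 to 0.45 kg, yellow with a small silver panel on top. Point: centre of its front face (the end towards the robot), 26 mm above the table; x along its length into the bay, z up. In another bay.
- green_front (a point): the green drive caddy, to be left as it is: loose plastic box 100 long x 40 wide x 28 high (mm), 0.2 to 0.45 kg, green with a small silver panel on top. Point: centre of its front face (the end towards the robot), 26 mm above the table; x along its length into the bay, z up. In another bay.
- button_left_top (a point): centre of the top face of the red button behind the left bay: round, 26 mm across, pressed straight down; at rest its top is 72 mm above the table and 10 mm above its grey collar (42 mm across). At x = +47 mm, y = +62 mm in the dock's frame. The neighbouring buttons are 62 mm away. z up
- button_middle_top (a point): centre of the top face of the red button behind the middle bay: round, 26 mm across, pressed straight down; at rest its top is 72 mm above the table and 10 mm above its grey collar (42 mm across). At x = +47 mm, y = +0 mm in the dock's frame. The neighbouring buttons are 62 mm away. z up
- button_right_top (a point): centre of the top face of the red button behind the right bay: round, 26 mm across, pressed straight down; at rest its top is 72 mm above the table and 10 mm above its grey collar (42 mm across). At x = +47 mm, y = -62 mm in the dock's frame. The neighbouring buttons are 62 mm away. z up
- button_left (a joint): travel of the red button behind the left bay (m): 0 at rest, 0.006 fully down at a rigid stop. Spring: 1.5 N to start it, 5 N fully down; it comes up again by itself
- button_middle (a joint): travel of the red button behind the middle bay (m): 0 at rest, 0.006 fully down at a rigid stop. Spring: 1.5 N to start it, 5 N fully down; it comes up again by itself
- button_right (a joint): travel of the red button behind the right bay (m): 0 at rest, 0.006 fully down at a rigid stop. Spring: 1.5 N to start it, 5 N fully down; it comes up again by itself
- jar: white-capped screw jar, 52 mm across x 60 mm high, loose, beside the dock. Origin: centre of its underside. Leave alone
- screwdriver: screwdriver with orange handle, 170 mm long, lying loose beside the dock along its own x. Leave alone
- stick: black memory stick 54 x 18 x 9 mm, loose, lying to the front left of the dock. Leave alone
- mouse: black computer mouse 105 x 60 x 34 mm, loose. Leave alone
- mug: white mug 80 mm across x 90 mm high with a handle, loose, at the left. Leave alone
- card: green circuit card 110 x 75 x 18 mm, loose, at the right. Leave alone

How it is judged:
By the outcome, as a careful person would: the job done as asked, in the order asked, and still so for the second after the job is handed in, with the robot touching nothing.
It also fails if it takes over 42 s, if anything falls off the work surface, if the arm or the gripper's body presses on something with over 40 N, if the wrist force passes 120 N, or if a joint passes its speed limit or range.

## Robot

A 6-joint arm with a two-finger parallel gripper is mounted at the origin on the work surface. World frame = base frame: x ahead of the robot, y to its left, z up, the work surface at z = 0. Lengths are in mm, angles in rad, forces in N, time in s.
With the tool pointing down it reaches from about 350 to 775 mm from the base axis. Payload 7.3 kg.
Tool frame: the origin (TCP) lies on the centre line of the jaws, within the pads' length; the fingertips stand 22 mm ahead of it and the grasp point (between the pads) lies 3 mm ahead of it; z points along the fingers, y is the direction in which the jaws open and shut (so a half turn about z gives the same grasp; the last joint's range is limited). The gripper opens to 92 mm and grips with 3 to 60 N. Pads are 19 mm wide; open, the fingers measure 130 mm over their backs; the gripper's body (75 mm by 190 mm) begins 47 mm behind the grasp point.
Start: joints at [-1.401, 0.342, 1.524, -0, 1.275, -0.146], TCP at [163.075, -499.048, 248.741] pointing down, gripper open.
Joint ranges: [-2.53, 2.53], [-0.77, 2.02], [0.04, 2.7], [-1, 4.14], [0.28, 2.66], [-3.11, 3.11]. Speed limits (rad/s): [2.57, 2.57, 3.14, 3.14, 3.14, 3.14].

## Interface

Orientations are given as [roll, pitch, yaw] about the fixed x, y, z axes, in that order (R = Rz(yaw) Ry(pitch) Rx(roll)).
In Python, from plant import bot gives the robot as it stands.
- The arm moves only by the tool play_rows, never from a script. Its argument "moves" is one flat list of numbers, 5 for each row, row after row: the closure in counts, from 0 (fully open) to 255 (shut), then the shift along the tool's x, y, z in mm, then the turn about the tool's z in degrees. A call has 1 to 8 rows; each row is the pose to reach, as a shift and turn from the pose commanded when the call began, along the tool's axes at that moment; what a row does not reach only later rows make up. A row lasts 1/12 s, in which the tool goes at most 41.7 mm and 7.16 degrees, less where a joint would pass 70% of its speed; a pose out of reach is approached as far as the arm can. A call with a gripper value outside its range is refused whole. The fingers move at their own pace and stop on an object; the grip force is fixed at half the most. Time passes only in rows, so rows that repeat a pose let the fingers close. It gives the time, the measured TCP pose, the force and the opening at its end, in the units of the state.
- bot.get_obs(): the state, without advancing time (a new reading comes with each control period).
- bot.capture(name): name is "scene" or "top"; returns a dict with "color" (384x512x3 uint8, red, green, blue), "fx", "fy", "cx", "cy" (pixels), "k1" (the pictures are not rectified: a ray, as slopes to the right and down, at radius r is drawn at 1 + k1 r^2 times it, then the intrinsics apply), "world_to_cam" (4x4, takes a point from world to camera coordinates). Camera axes: x right, y down, z forward; pixel columns grow to the right and rows downward; lengths in mm; the calibration is good to about 2 mm. A picture is of the moment at which its call begins. There is no depth.
- bot.close_job(): hands the job in, once; it reports no verdict.
The state is a dict: "time": time; "joint_positions": joint angles; "dq": joint speeds; "tau": joint torques, N m; "tool_pos": TCP position; "tcp_rot": TCP orientation; "contact_force": force on the tool from outside, world axes, zero at the start; "moment": the same for the moment, N m; "grip_width": finger opening in mm.
Only numpy, scipy, OpenCV 4.12 (cv2) and the standard library are available. Lean on these libraries where they do the work, as an engineer would, in place of code of your own. Each camera call takes 0.05 s, during which the arm holds its last target.

## Working session

There is one attempt and no reset: what is moved stays moved. The work goes in short steps, Python scripts to look and compute and a tool call to move; the robot and the scene stay as the last step left them, time stands still between calls to the robot, and variables do not carry over. Pictures are saved under pics/ and viewed, and the job is handed in when it is done.

Besides the shell and the picture viewer there is one more tool, called by a JSON object that holds its "name" and its "arguments". play_rows: Moves the arm, as the interface text tells. Its arguments: {"type":"object","properties":{"moves":{"type":"array","items":{"type":"number"}}},"required":["moves"]}

```bash
mkdir -p pics; ls; python3 - <<'E'
from plant import bot
import cv2
print(bot.get_obs())
for n in("scene","top"):
    c=bot.capture(n); cv2.imwrite(f"pics/{n}0.png",c["color"][:,:,::-1])
    print({k:v for k,v in c.items() if k!="color"})
E
```

```text
pics
{'time': 0.0, 'joint_positions': array([-1.40101756e+00,  3.42674761e-01,  1.52503159e+00,  1.98479974e-05,
        1.27538445e+00, -1.45993342e-01]), 'dq': array([-9.60669920e-05, -2.31848426e-03,  8.32824574e-04,  4.13328049e-04,
       -1.12576268e-03,  1.13962202e-03]), 'tau': array([-2.32031991e-03, -4.31238198e+01, -2.44221103e+01,  7.15794484e-02,
        5.61091723e-02, -1.27075969e-04]), 'tool_pos': array([ 163.00456957, -498.65737287,  248.06474051]), 'tcp_rot': array([-3.14011320e+00, -2.36721468e-04,  3.15766144e-01]), 'contact_force': array([0.63747066, 0.29423483, 0.14928109]), 'moment': array([-0.05164154,  0.02833633, -0.01319305]), 'grip_width': 91.48293541518231}
{'fx': 395.28723034418954, 'fy': 395.28723034418954, 'cx': 254.25428749242482, 'cy': 185.00304462740777, 'k1': -0.07955799880264276, 'world_to_cam': array([[ 1.90900499e-01,  9.81595176e-01, -5.28290910e-03,
        -1.20556732e+02],
       [ 7.00357220e-01, -1.39972397e-01, -6.99933920e-01,
        -2.92344941e+02],
       [-6.87791221e-01,  1.29917811e-01, -7.14188070e-01,
         1.76294085e+03],
       [ 0.00000000e+00,  0.00000000e+00,  0.00000000e+00,
         1.00000000e+00]])}
{'fx': 416.6094883094118, 'fy': 416.6094883094118, 'cx': 259.4460651421003, 'cy': 182.019081497876, 'k1': -0.0346470954644, 'world_to_cam': array([[ 3.98913094e-03, -9.99827824e-01, -1.81220896e-02,
         1.68987903e+01],
       [-9.99133049e-01, -3.23406653e-03, -4.15053052e-02,
         4.99990869e+02],
       [ 4.14395509e-02,  1.82719487e-02, -9.98973923e-01,
         1.24129181e+03],
       [ 0.00000000e+00,  0.00000000e+00,  0.00000000e+00,
         1.00000000e+00]])}
```

View pics/scene0.png

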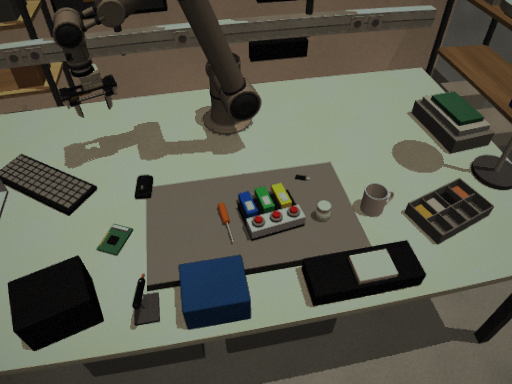

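View pics/top0.png

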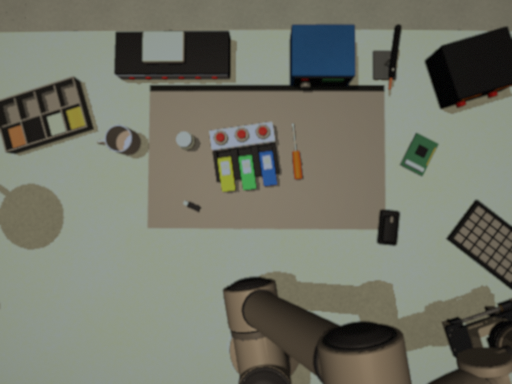

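The blue caddy is in the right bay (top view ~(268,168)), with its button at ~(263,131). The screwdriver lies close by at (296,155). Next I measure positions.

```bash
cat > h.py <<'E'
import numpy as np, cv2
from plant import bot
def ray(c,uv,z):
    K=np.array([[c["fx"],0,c["cx"]],[0,c["fy"],c["cy"]],[0,0,1]])
    p=cv2.undistortPoints(np.array([[uv]],float),K,np.array([c["k1"],0,0,0,0.]))[0,0]
    T=c["world_to_cam"];R=T[:3,:3];o=-R.T@T[:3,3];d=R.T@np.array([p[0],p[1],1])
    return o+d*(z-o[2])/d[2]
def proj(c,P):
    K=np.array([[c["fx"],0,c["cx"]],[0,c["fy"],c["cy"]],[0,0,1]]);T=c["world_to_cam"]
    r,_=cv2.Rodrigues(T[:3,:3])
    return cv2.projectPoints(np.array([P],float),r,T[:3,3],K,np.array([c["k1"],0,0,0,0.]))[0][0,0]
R={"scene":(230,180,310,240),"top":(200,115,285,200)}
H={"red":[(0,8),(172,180)],"yellow":[(24,36)],"green":[(45,75)],"blue":[(100,125)]}
def blobs(c,n,col,S=130,V=60):
    x0,y0,x1,y1=R[n]; im=c["color"][y0:y1,x0:x1]; hsv=cv2.cvtColor(im,cv2.COLOR_RGB2HSV)
    m=sum(cv2.inRange(hsv,(a,S,V),(b,255,255)) for a,b in H[col])
    out=[]
    for k in cv2.findContours(m.astype(np.uint8),cv2.RETR_EXTERNAL,cv2.CHAIN_APPROX_NONE)[0]:
        if cv2.contourArea(k)<15: continue
        k=k+np.array([x0,y0]); out.append(k)
    return out
E
python3 - <<'E'
from h import *
np.set_printoptions(precision=1,suppress=True)
for n in("top","scene"):
    c=bot.capture(n)
    for k in blobs(c,n,"red"):
        m=cv2.moments(k);uv=(m["m10"]/m["m00"],m["m01"]/m["m00"]); print(n,"red",np.array(uv),cv2.contourArea(k),ray(c,uv,72))
    for col in("blue","green","yellow"):
        for k in blobs(c,n,col):
            (ce,sz,a)=cv2.minAreaRect(k); print(n,col,cv2.contourArea(k),np.array(ce),np.array(sz),a)
            for p in cv2.boxPoints((ce,sz,a)): print("   ",p,ray(c,p,40))
    x0,y0,x1,y1=R[n]
    cv2.imwrite(f"pics/{n}_crop.png",cv2.resize(c["color"][y0:y1,x0:x1,::-1],None,fx=7,fy=7,interpolation=cv2.INTER_NEAREST)[:600])
E
```

```text
top red [219.7 136.8] 41.5 [627.2 132.4  72. ]
top red [241.  133.6] 42.0 [636.4  71.2  72. ]
top red [262.4 130.6] 43.0 [645.3   9.8  72. ]
top blue 441.5 [267.5 167.6] [34.2 15. ] 81.8698959350586
    [257.7 151.8] [587.8  23.7  40. ]
    [272.5 149.6] [594.2 -19.9  40. ]
    [277.4 183.5] [494.5 -34.4  40. ]
    [262.5 185.6] [488.1   9.1  40. ]
top green 415.0 [247.  171.7] [33.4 14.7] 81.8698959350586
    [237.3 156.2] [574.5  83.6  40. ]
    [251.9 154.2] [580.7  40.8  40. ]
    [256.6 187.2] [483.5  26.5  40. ]
    [242.  189.3] [477.2  69.2  40. ]
top yellow 467.5 [225.9 173.5] [34.9 15.3] 81.8698959350586
    [215.9 157.3] [571.2 146.9  40. ]
    [231.  155.1] [577.7 102.3  40. ]
    [236.  189.7] [475.9  87.   40. ]
    [220.8 191.9] [469.4 131.5  40. ]
scene red [258.1 219.2] 38.0 [647.8   9.9  72. ]
scene red [275.8 214. ] 33.0 [637.7  70.5  72. ]
scene red [293.5 209.2] 34.0 [629.2 132.2  72. ]
scene blue 223.5 [247.7 202.4] [23.5 11.4] 65.224853515625
    [237.6 194.1] [496.5 -33.2  40. ]
    [247.9 189.3] [480.7   6.6  40. ]
    [257.8 210.6] [585.3  21.3  40. ]
    [247.4 215.4] [599.2 -16.7  40. ]
scene green 213.0 [264.4 197.3] [23.3 11.2] 63.43495178222656
    [254.2 189.4] [485.4  28.4  40. ]
    [264.2 184.4] [468.   68.5  40. ]
    [274.6 205.2] [572.5  82.6  40. ]
    [264.6 210.2] [587.9  44.3  40. ]
scene yellow 227.0 [281.1 193.7] [23.9 11.6] 62.10273361206055
    [270.4 185.9] [479.5  88.7  40. ]
    [280.6 180.4] [459.9 131.2  40. ]
    [291.8 201.6] [567.9 144.6  40. ]
    [281.6 207. ] [585.1 104.1  40. ]
```

View pics/top_crop.png

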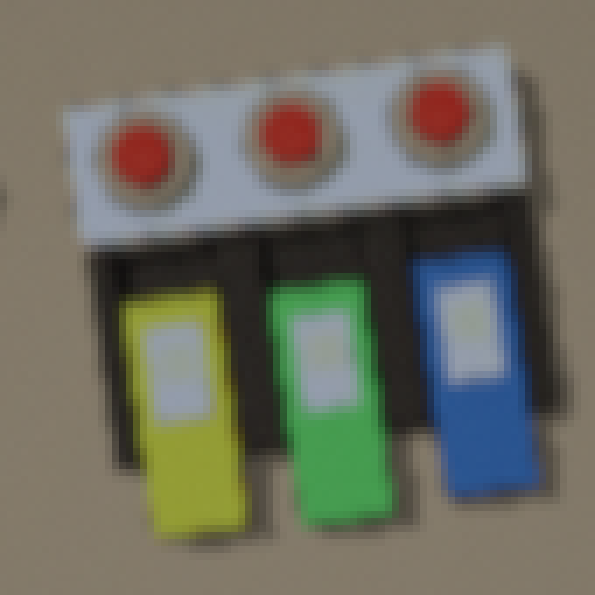

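View pics/scene_crop.png

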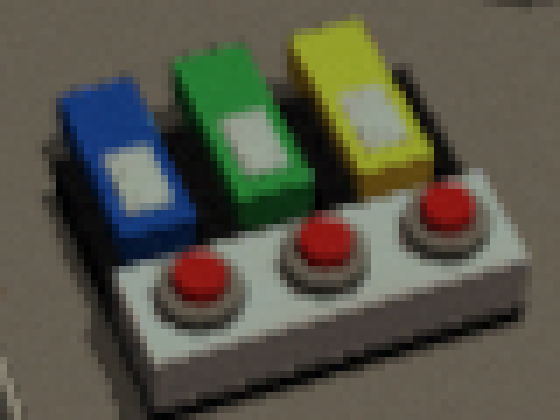

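{"name": "play_rows", "arguments": {"moves": [255,27,-23,0,1,255,54,-46,0,2,255,81,-68,0,3,255,108,-91,0,5,255,135,-114,0,6,255,162,-137,0,7,255,189,-160,0,8,255,216,-182,0,9.6]}}

```text
time: 0.87
tool_pos: [312.3, -257.3, 248.7]
tcp_rot: [3.141, -0.0, 0.147]
contact_force: [-0.6, 0.2, 0.4]
grip_width: 43.0
```

{"name": "play_rows", "arguments": {"moves": [255,23,-27,12,0,255,46,-54,25,0,255,69,-81,38,0,255,92,-108,50,0,255,115,-135,63,0,255,138,-162,75,0,255,161,-189,88,0,255,183,-216,100,0]}}

```text
time: 1.53
tool_pos: [461.6, -16.5, 148.0]
tcp_rot: [3.141, -0.0, 0.148]
contact_force: [-0.3, -0.0, 0.3]
grip_width: 0.4
```

{"name": "play_rows", "arguments": {"moves": [255,0,0,20,0,255,0,0,40,0,255,0,0,60,0,255,0,0,60,0,255,0,0,60,0,255,0,0,60,0]}}

```text
time: 2.03
tool_pos: [461.5, -18.6, 89.5]
tcp_rot: [3.141, -0.001, 0.148]
contact_force: [0.4, 0.1, -0.2]
grip_width: 0.3
```

```bash
python3 - <<'E'
from h import *
np.set_printoptions(precision=2,suppress=True)
o=bot.get_obs();print(o["time"],o["tool_pos"],o["tcp_rot"],o["grip_width"],o["contact_force"])
ims=[]
for n,b in(("top",(190,100,310,220)),("scene",(210,150,330,270))):
    c=bot.capture(n);ims.append(cv2.resize(c["color"][b[1]:b[3],b[0]:b[2],::-1],(400,400),interpolation=cv2.INTER_CUBIC))
    t=o["tool_pos"]-[0,0,22];print(n,"tip",proj(c,t))
cv2.imwrite("pics/pre.png",np.hstack(ims))
E
```

```text
2.0333 [461.5  -18.56  89.54] [ 3.14 -0.    0.15] 0.2753913503622792 [ 0.44  0.15 -0.22]
top tip [272.05 194.64]
scene tip [239.79 181.09]
```

View pics/pre.png

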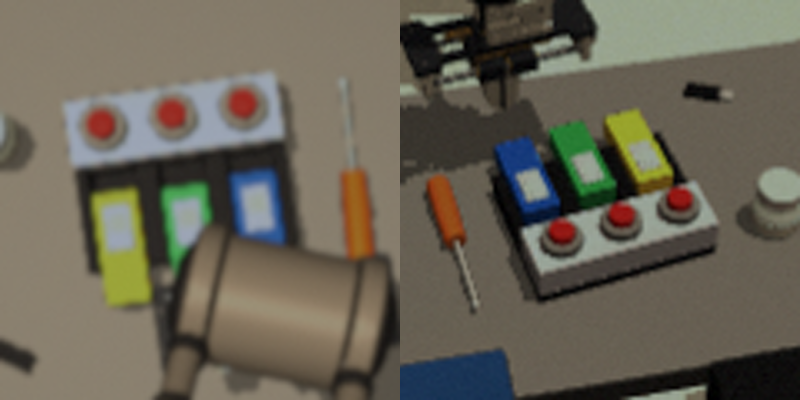

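{"name": "play_rows", "arguments": {"moves": [255,0,0,15,0,255,0,0,30,0,255,0,0,45,0,255,0,0,50,0,255,4,0,50,0,255,8,0,50,0,255,11,0,50,0,255,14,0,50,0]}}

```text
time: 2.8
tool_pos: [476.0, -16.4, 39.7]
tcp_rot: [3.141, -0.002, 0.148]
contact_force: [-0.2, -0.8, -0.2]
grip_width: 0.4
```

{"name": "play_rows", "arguments": {"moves": [255,2,0,0,0,255,4,0,0,0,255,6,0,0,0,255,8,0,0,0,255,10,0,0,0,255,12,0,0,0]}}

```text
time: 3.3
tool_pos: [486.2, -14.4, 38.6]
tcp_rot: [-3.141, 0.001, 0.148]
contact_force: [-4.2, -0.4, 2.4]
grip_width: 0.3
```

{"name": "play_rows", "arguments": {"moves": [255,2,0,0,0,255,4,0,0,0,255,6,0,0,0,255,8,0,0,0]}}

```text
time: 3.63
tool_pos: [494.8, -13.3, 38.6]
tcp_rot: [3.142, 0.0, 0.148]
contact_force: [-2.5, 0.5, 0.9]
grip_width: 0.5
```

{"name": "play_rows", "arguments": {"moves": [255,1,0,0,0,255,2,0,0,0,255,3,0,0,0,255,4,0,0,0,255,5,0,0,0,255,6,0,0,0,255,7,0,0,0]}}

```text
time: 4.22
tool_pos: [501.7, -12.2, 38.6]
tcp_rot: [3.141, -0.0, 0.148]
contact_force: [-1.7, -0.9, -0.7]
grip_width: 0.4
```

{"name": "play_rows", "arguments": {"moves": [255,1,0,0,0,255,2,0,0,0]}}

```text
time: 4.38
tool_pos: [503.6, -11.9, 38.7]
tcp_rot: [3.141, -0.0, 0.148]
contact_force: [-0.7, -0.7, -1.4]
grip_width: 0.4
```

{"name": "play_rows", "arguments": {"moves": [255,1,0,0,0,255,1,0,0,0]}}

```text
time: 4.55
tool_pos: [504.7, -11.8, 38.7]
tcp_rot: [3.141, -0.0, 0.148]
contact_force: [-1.9, -0.7, -0.4]
grip_width: 0.5
```

{"name": "play_rows", "arguments": {"moves": [255,1,0,0,0,255,1,0,0,0]}}

```text
time: 4.72
tool_pos: [504.7, -11.8, 38.7]
tcp_rot: [-3.142, 0.002, 0.148]
contact_force: [-4.5, -1.2, 2.4]
grip_width: 0.6
```

{"name": "play_rows", "arguments": {"moves": [255,1,0,0,0,255,1,0,0,0]}}

```text
time: 4.88
tool_pos: [504.7, -11.8, 38.7]
tcp_rot: [-3.141, 0.004, 0.149]
contact_force: [-8.6, -2.9, 5.1]
grip_width: 0.3
```

{"name": "play_rows", "arguments": {"moves": [255,1,0,0,0,255,1,0,0,0]}}

```text
time: 5.05
tool_pos: [504.8, -11.7, 38.7]
tcp_rot: [-3.141, 0.006, 0.149]
contact_force: [-11.2, -4.1, 9.1]
grip_width: 0.6
```

{"name": "play_rows", "arguments": {"moves": [255,-3,0,0,0,255,-6,0,0,0,255,-12,0,0,0,255,-24,0,0,0,255,-36,0,-10,0,255,-40,0,-40,0,255,-40,0,-75,0,255,-40,0,-110,0]}}

```text
time: 5.72
tool_pos: [467.1, -17.2, 149.7]
tcp_rot: [-3.141, 0.001, 0.148]
contact_force: [1.1, -0.1, -0.1]
grip_width: 0.5
```

{"name": "play_rows", "arguments": {"moves": [255,-35,0,0,0,255,-70,0,-10,0,255,-100,0,-20,0,255,-100,0,-20,0,255,-100,0,-20,0]}}

```text
time: 6.13
tool_pos: [368.6, -32.2, 169.5]
tcp_rot: [3.14, -0.003, 0.147]
contact_force: [1.7, -0.2, 0.1]
grip_width: 0.4
```

```bash
python3 - <<'E'
from h import *
np.set_printoptions(precision=2,suppress=True)
o=bot.get_obs();print(o["time"],o["tool_pos"],o["tcp_rot"],o["contact_force"])
ims=[]
for n,b in(("top",(190,100,310,220)),("scene",(210,150,330,270))):
    c=bot.capture(n);ims.append(cv2.resize(c["color"][b[1]:b[3],b[0]:b[2],::-1],(400,400),interpolation=cv2.INTER_CUBIC))
    for k in blobs(c,n,"red"):
        m=cv2.moments(k);uv=(m["m10"]/m["m00"],m["m01"]/m["m00"]); print(n,"red",cv2.contourArea(k),ray(c,uv,72))
    for col in("blue","green","yellow"):
        for k in blobs(c,n,col):
            r=cv2.minAreaRect(k);q=np.array([ray(c,p,40) for p in cv2.boxPoints(r)]);q=q[np.argsort(q[:,0])]; print(n,col,cv2.contourArea(k),"front",q[:2].mean(0),"rear",q[2:].mean(0))
cv2.imwrite("pics/post.png",np.hstack(ims))
E
```

```text
6.1333 [368.59 -32.21 169.5 ] [ 3.14 -0.    0.15] [ 1.75 -0.16  0.06]
top red 42.5 [627.45 132.54  72.  ]
top red 42.0 [636.4   71.17  72.  ]
top red 43.0 [645.34   9.77  72.  ]
top blue 446.0 front [515.53  -9.1   40.  ] rear [611.72   4.91  40.  ]
top green 415.0 front [479.9   47.95  40.  ] rear [577.56  62.41  40.  ]
top yellow 470.0 front [472.61 109.24  40.  ] rear [574.46 124.56  40.  ]
scene red 38.5 [647.93   9.97  72.  ]
scene red 34.0 [638.01  70.3   72.  ]
scene red 34.0 [629.21 132.15  72.  ]
scene blue 118.0 front [511.29  -8.79  40.  ] rear [606.8    4.38  40.  ]
scene green 213.0 front [476.68  48.45  40.  ] rear [580.21  63.45  40.  ]
scene yellow 226.5 front [470.11 107.8   40.  ] rear [576.81 125.18  40.  ]
```

View pics/post.png

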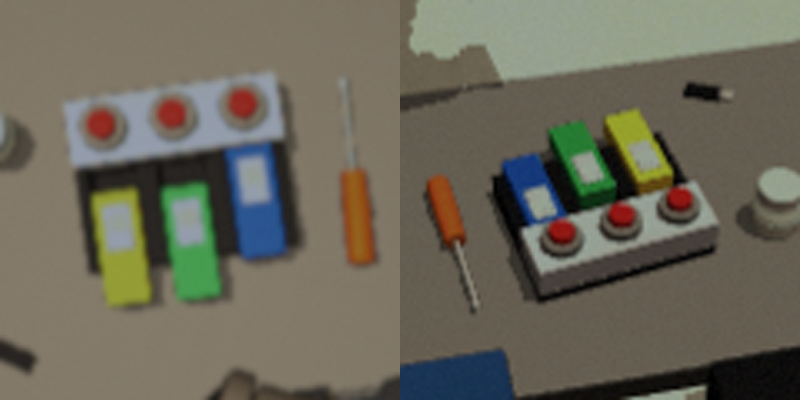

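The blue caddy's front is at (515.5, -9.1) against a predicted home of (515.6, -10). Green, yellow and the buttons have not moved. Next is the button at (646, 10).

{"name": "play_rows", "arguments": {"moves": [255,35,0,0,0,255,70,0,0,0,255,105,0,0,0,255,140,0,0,0,255,175,0,0,0,255,210,0,0,0,255,245,-1,0,0,255,280,-1,0,0]}}

```text
time: 6.9
tool_pos: [648.1, 11.4, 167.1]
tcp_rot: [-3.141, 0.001, 0.149]
contact_force: [0.8, -0.3, 0.3]
grip_width: 0.5
```

{"name": "play_rows", "arguments": {"moves": [255,0,0,20,0,255,0,0,40,0,255,0,0,55,0,255,0,0,62,0,255,0,0,62,0,255,0,0,62,0]}}

```text
time: 7.4
tool_pos: [646.2, 10.5, 106.3]
tcp_rot: [-3.142, 0.0, 0.148]
contact_force: [-0.0, -0.1, 0.5]
grip_width: 0.7
```

```bash
python3 - <<'E'
from h import *
c=bot.capture("scene");b=(210,130,330,250)
cv2.imwrite("pics/btn.png",cv2.resize(c["color"][b[1]:b[3],b[0]:b[2],::-1],(600,600),interpolation=cv2.INTER_CUBIC))
o=bot.get_obs();print(proj(c,o["tool_pos"]-[0,0,22]),proj(c,[646,10,72]))
E
```

```text
[258.21486129 216.18581201] [258.05395522 218.72845099]
```

View pics/btn.png

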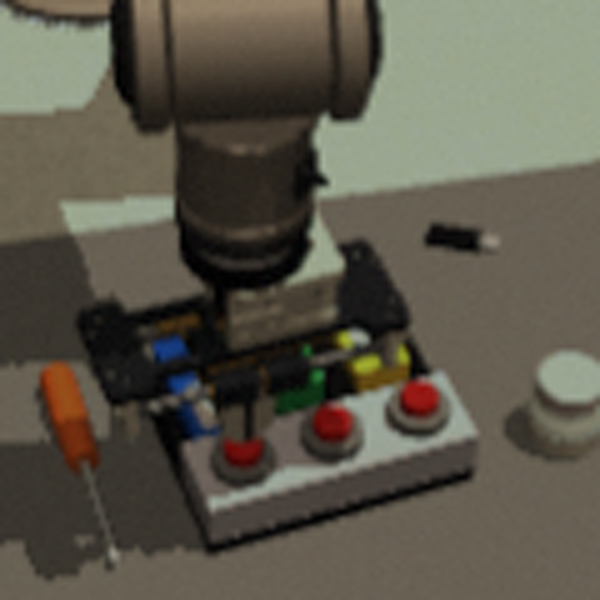

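The closed fingertips hang directly above the right button (crop ~(245,440)), so I press it slowly.

{"name": "play_rows", "arguments": {"moves": [255,0,0,4,0,255,0,0,8,0,255,0,0,10,0,255,0,0,12,0,255,0,0,13,0,255,0,0,14,0,255,0,0,15,0,255,0,0,15,0]}}

```text
time: 8.12
tool_pos: [645.8, 10.3, 91.9]
tcp_rot: [3.141, -0.0, 0.148]
contact_force: [-0.6, -0.7, 3.2]
grip_width: 0.3
```

{"name": "play_rows", "arguments": {"moves": [255,0,0,1,0,255,0,0,2,0,255,0,0,2,0]}}

```text
time: 8.37
tool_pos: [645.8, 10.3, 89.7]
tcp_rot: [3.141, -0.0, 0.148]
contact_force: [-1.6, -0.2, 4.3]
grip_width: 0.4
```

{"name": "play_rows", "arguments": {"moves": [255,0,0,1,0,255,0,0,1,0]}}

```text
time: 8.53
tool_pos: [645.8, 10.3, 88.8]
tcp_rot: [3.141, -0.0, 0.148]
contact_force: [-1.2, -0.4, 4.7]
grip_width: 0.0
```

{"name": "play_rows", "arguments": {"moves": [255,0,0,1,0,255,0,0,1,0]}}

```text
time: 8.7
tool_pos: [645.8, 10.3, 88.2]
tcp_rot: [3.141, -0.0, 0.148]
contact_force: [-2.9, -0.0, 6.5]
grip_width: 0.5
```

{"name": "play_rows", "arguments": {"moves": [255,0,0,1,0,255,0,0,1,0]}}

```text
time: 8.87
tool_pos: [645.9, 10.3, 88.2]
tcp_rot: [3.141, -0.001, 0.148]
contact_force: [-4.7, 0.1, 12.5]
grip_width: 0.2
```

{"name": "play_rows", "arguments": {"moves": [255,0,0,1,0,255,0,0,1,0]}}

```text
time: 9.03
tool_pos: [645.9, 10.3, 88.0]
tcp_rot: [3.141, -0.001, 0.148]
contact_force: [-6.6, 0.1, 18.2]
grip_width: 0.2
```

The force rose to 18 N with no further travel, against 5 N at full spring travel, so the button is at its stop. I lift straight up and retreat.

{"name": "play_rows", "arguments": {"moves": [255,0,0,-3,0,255,0,0,-6,0,255,0,0,-10,0,255,0,0,-20,0,255,0,0,-40,0,255,0,0,-65,0,255,0,0,-90,0,255,0,0,-90,0]}}

```text
time: 9.7
tool_pos: [648.4, 10.1, 181.6]
tcp_rot: [3.139, -0.009, 0.148]
contact_force: [0.8, -0.7, 0.6]
grip_width: 0.5
```

{"name": "play_rows", "arguments": {"moves": [255,-35,0,0,0,255,-70,0,0,0,255,-105,0,0,0,255,-140,0,0,0,255,-175,0,0,0,255,-210,0,0,0,255,-245,0,0,0,255,-270,0,0,0]}}

```text
time: 10.37
tool_pos: [375.8, -29.3, 175.3]
tcp_rot: [-3.141, 0.002, 0.148]
contact_force: [-0.3, -0.3, -0.1]
grip_width: 0.6
```

{"name": "play_rows", "arguments": {"moves": [255,0,0,0,0,255,0,0,0,0,255,0,0,0,0,255,0,0,0,0]}}

```text
time: 10.7
tool_pos: [380.0, -29.7, 175.8]
tcp_rot: [3.141, -0.001, 0.148]
contact_force: [-0.0, -0.4, -1.0]
grip_width: 0.3
```

```bash
python3 - <<'E'
from h import *
np.set_printoptions(precision=2,suppress=True)
o=bot.get_obs();print(o["time"],o["tool_pos"],o["contact_force"],np.abs(o["dq"]).max())
ims=[]
for n,b in(("top",(170,100,310,240)),("scene",(210,150,350,290))):
    c=bot.capture(n);ims.append(cv2.resize(c["color"][b[1]:b[3],b[0]:b[2],::-1],(400,400),interpolation=cv2.INTER_CUBIC))
    for k in blobs(c,n,"red"):
        m=cv2.moments(k);uv=(m["m10"]/m["m00"],m["m01"]/m["m00"]); print(n,"red",cv2.contourArea(k),ray(c,uv,72))
    for col in("blue","green","yellow"):
        for k in blobs(c,n,col):
            r=cv2.minAreaRect(k);q=np.array([ray(c,p,40) for p in cv2.boxPoints(r)]);q=q[np.argsort(q[:,0])]; print(n,col,cv2.contourArea(k),"front",q[:2].mean(0),"rear",q[2:].mean(0))
cv2.imwrite("pics/end.png",np.hstack(ims))
E
```

```text
10.7 [380.02 -29.7  175.84] [-0.   -0.39 -1.01] 0.006620427455746343
top red 41.5 [627.22 132.42  72.  ]
top red 42.0 [636.4   71.17  72.  ]
top red 43.0 [645.34   9.77  72.  ]
top blue 445.5 front [515.53  -9.1   40.  ] rear [611.72   4.91  40.  ]
top green 415.0 front [479.9   47.95  40.  ] rear [577.56  62.41  40.  ]
top yellow 469.0 front [473.02 109.3   40.  ] rear [574.05 124.5   40.  ]
scene red 36.0 [647.19  10.22  72.  ]
scene red 35.0 [638.06  69.97  72.  ]
scene red 34.0 [629.21 132.15  72.  ]
scene blue 116.5 front [511.26  -9.75  40.  ] rear [607.03   4.92  40.  ]
scene green 215.0 front [476.68  48.45  40.  ] rear [580.21  63.45  40.  ]
scene yellow 227.5 front [470.23 107.58  40.  ] rear [576.91 124.97  40.  ]
```

View pics/end.png

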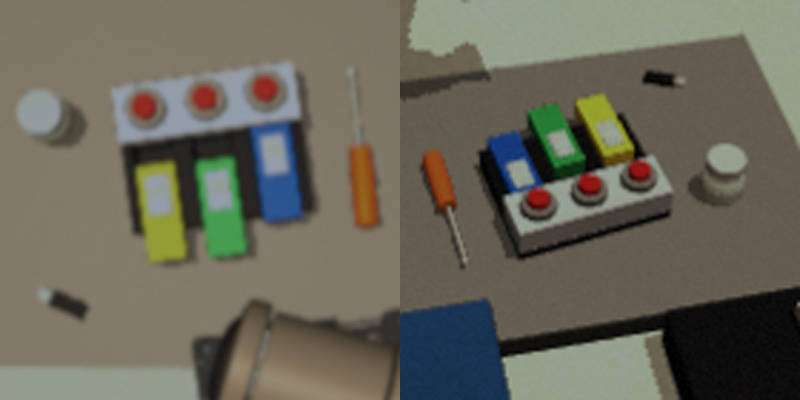

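The blue caddy is home, the buttons are up, everything else is unchanged and the arm is clear.

```bash
python3 -c "
from plant import bot
print(bot.close_job())"
```

```text
the job is handed in; nothing more can be done
None
```

I pushed the blue caddy fully home in the right bay with the closed fingertips. I then pressed the red button behind that bay down to its stop, let it up, and handed the job in at about 10.8 s of the 42 s.

- **Caddy:** it slid at about 1–4 N, then stopped dead while the force rose to about 12 N along the push. In the top view its front face is at (515.5, -9.1) mm against a predicted home of (515.6, -10.0). The scene view reads about 4 mm short, but it read about 3 mm short of the top view before the push too.
- **Button:** it followed its spring for about 6 mm, to about 5 N. It then held still while the force rose to 18 N. The last pictures show it back at its rest position.
- **Everything else:** the yellow and green caddies and the other two buttons measured where they started, to within about 0.5 mm. The jar, screwdriver and stick look unmoved in the pictures. I did not re-check the mouse, mug or card; the arm crossed near the mouse well above its height. The arm was left clear of everything.

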